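Open a distribution box by its quarter-turn latch and switch its main switch on

TASK

The distribution box lying on the bench is to be tested: turn the latch knob on its clear door a full quarter turn anticlockwise to release it, swing the door up and over on its hinge until it leans back past upright and stays open, then push the main switch (the one with the wide handle) fully over to on, which is towards the box edge with the cable glands. Leave the four single breakers on, leave the latch knob in its released position, and do not disturb the tools and parts lying around.

Things in the scene. Friction and masses are not known exactly. Their poses are not given: they have to be found in the camera images.
- enclosure: light grey box, 210 (x) x 230 (y) mm, lying on its back on a plywood board 280 x 290 x 12 mm; fixed. Origin: centre of the board's underside, at bench height. z up; +x points to the box edge with five cable glands (sticking out to x = 130 mm), +y to the hinge side, -y to the latch side; turned up to 0.3 rad from the robot's axes. Rim top 110 mm above the bench
- recess (a point): middle of the recess under the door: centre of its floor (the breaker cover), 85 mm above the bench, at x = 0, y = 0 of the enclosure, axes as the enclosure. The recess spans x = -72..72, y = -95..92 mm; the rim round it is 25 mm higher than its floor
- door (a joint): clear door over the recess, 160 (x) x 190 x 5 mm, about 0.2 kg with its knob, outer face 116 mm above the bench when shut; 0 shut, grows as its free (-y) edge lifts, 1.57 upright, stop at 1.95. Stiff hinge along the box's x: the door stays at any angle it is left; about 3 N at the free edge moves it. It cannot be lifted more than a few mm until the latch is turned by about 1.25 rad
- door_hinge (a point): point on the hinge axis, mid-length, 113 mm above the bench, at x = 0, y = 96 mm of the enclosure; turns with the door: its y axis lies in the door and points away from the free edge, its z points out of the door (the outer face lies at z = 3 mm, the inner at z = -2 mm)
- door_edge (a point): middle of the door's free edge, 198 mm from the hinge axis (door_hinge frame y = -198 mm), mid-thickness; axes as door_hinge
- latch (a joint): white quarter-turn latch knob on the door near the free edge, 178 mm from the hinge axis; angle 0 latched (grip bar along the free edge), grows anticlockwise seen from above, stop at 1.571 (bar points at the hinge). It drives a cam behind the rim, starts between 0 and 0.2, needs about 0.1 N m to turn and stays where it is left
- latch_grip (a point): on the knob's turning axis, 14 mm above the door's outer face, the middle of the grip bar's height; turns with knob and door: x along the bar, z along the turning axis, out of the door. Bar 34 mm long, 10 mm thick, from 4 to 24 mm above the door; under it a disc 32 mm across and 4 mm high
- main_switch: four-module white main switch under the door, 70 mm wide (y) and 45 mm high (x), standing 5 mm out of the breaker cover. Origin: centre of its foot, 85 mm above the bench, at x = 0 of the box and y = -27 or +43 mm; the four-module block of single breakers has the other of these two places. Axes as the enclosure
- main_handle (a joint): the main switch's black handle, one bar 62 mm wide (y), 7 mm thick, pivoted about y 4 mm above main_switch's origin (89 mm above the bench), reaching 17 mm from the pivot; 0 off (leans 0.45 rad to the box's -x), 0.9 on (leans 0.45 rad to +x, to the glands). Stiff: about 4 N at its end moves it, and it stays where it is left
- main_handle_tip (a point): middle of the main handle's end edge; turns with the handle
- breaker1 (a joint): black handle, 11 mm wide, of single breaker 1 (1 nearest the latch side, 17.5 mm apart), same height and swing as the main handle; 0 on (leans to +x), as it starts; grows to 0.9 off. Must stay on
- breaker2 (a joint): black handle, 11 mm wide, of single breaker 2 (1 nearest the latch side, 17.5 mm apart), same height and swing as the main handle; 0 on (leans to +x), as it starts; grows to 0.9 off. Must stay on
- breaker3 (a joint): black handle, 11 mm wide, of single breaker 3 (1 nearest the latch side, 17.5 mm apart), same height and swing as the main handle; 0 on (leans to +x), as it starts; grows to 0.9 off. Must stay on
- breaker4 (a joint): black handle, 11 mm wide, of single breaker 4 (1 nearest the latch side, 17.5 mm apart), same height and swing as the main handle; 0 on (leans to +x), as it starts; grows to 0.9 off. Must stay on
- screwdriver: slim insulated screwdriver, 200 mm long, lying on the mounting board along the box's latch side. To be left alone; origin: the middle of its underside
- gland: loose grey cable gland, 33 mm across, 29 mm tall, standing on the mounting board on the hinge side. To be left alone; origin: the middle of its underside
- spare_breaker: spare white single breaker, 85 x 74 x 18 mm, lying flat on the bench to the right. To be left alone; origin: the middle of its underside
- tape_roll: black roll of tape, 68 mm across, 19 mm high, flat on the bench to the right. To be left alone; origin: the middle of its underside
- voltage_tester: dark hand-held voltage tester, 240 x 46 x 26 mm, flat on the bench to the left. To be left alone; origin: the middle of its underside
- multimeter: dark multimeter, 160 x 82 x 46 mm, flat on the bench to the right near the robot. To be left alone; origin: the middle of its underside
- mug: white mug, 82 mm across, 95 mm tall, on the bench to the far left. To be left alone; origin: the middle of its underside

How it is judged:
On the way, in this order (a step that is already met when the one before it is completed fails the run):
1. the latch knob is turned to its released position (value of joint latch above 1.15 rad), for 0.1 s.
2. the door is swung open past upright (value of joint door above 1.58 rad), for 0.1 s.
3. the main switch is pushed over to on (value of joint main_handle above 0.75 rad), for 0.1 s.
At the end, for the whole second after the job is handed in: the latch knob stands released (more than 1.15 rad), the door is at rest open past upright (more than 1.58 rad), the main handle is on (more than 0.75 rad), the four single breakers are still on (less than 0.3 rad), and every tool and part lying around is within 30 mm of where it began (value of joint latch above 1.15 rad and value of joint door above 1.58 rad and value of joint main_handle above 0.75 rad and value of joint each of breaker1, breaker2, breaker3, breaker4 below 0.3 rad and distance of each of screwdriver, gland, spare_breaker, tape_roll, voltage_tester, multimeter, mug from where it was at the start of the episode below 0.03 m and velocity of joint door between -0.05 and 0.05 rad/s); the robot touches nothing.
It fails at once if one of the four single breakers is switched off (value of joint any of breaker1, breaker2, breaker3, breaker4 above 0.45 rad).
It fails at once if a tool or part lying around is moved by more than 30 mm (distance of any of screwdriver, gland, spare_breaker, tape_roll, voltage_tester, multimeter, mug from where it was at the start of the episode above 0.03 m).
It also fails if it takes over 58 s, if anything falls off the work surface, if the arm or the gripper's body presses on something with over 40 N, if the wrist force passes 120 N, or if a joint passes its speed limit or range.

ROBOT

A 6-joint arm with a two-finger parallel gripper is mounted at the origin on the work surface. World frame = base frame: x ahead of the robot, y to its left, z up, the work surface at z = 0. Lengths are in m, angles in rad, forces in N, time in s.
With the tool pointing down it reaches from about 0.3 to 0.825 m from the base axis. Payload 5.4 kg.
Tool frame: the origin (TCP) lies at the very end of the fingers, on their centre line; the grasp point (between the pads) lies 19 mm behind it; z points along the fingers, y is the line along which they close (so a half turn about z gives the same grasp; the last joint's range is limited). The gripper opens to 92 mm and grips with 3 to 60 N. Pads are 20 mm wide; open, the fingers measure 128 mm over their backs; the gripper's body (75 mm by 189 mm) begins 69 mm behind the grasp point.
Start: joints at [-1.364, 0.158, 1.597, -0, 1.386, -0.21], TCP at [0.233, -0.526, 0.215] pointing down, gripper open.
Joint ranges: [-2.91, 2.91], [-0.94, 2.29], [0.18, 2.7], [-1.29, 4.43], [0.17, 2.64], [-3, 3]. Speed limits (rad/s): [2.57, 2.57, 3.14, 3.14, 3.14, 3.14].

INTERFACE

Orientations are given as a rotation vector (axis times angle).
In Python, from workcell import bot gives the robot as it stands. Calls block until the motion is done:
- bot.goto(position, orientation): joint-space move of the TCP to a pose.
- bot.line_to(position, rot=None, max_speed=0.15): straight line of the TCP; rot=None keeps the orientation; max_speed is the mean speed in m/s.
- bot.set_joints(angles): joint-space move.
- bot.set_gripper(opening, newtons=None): opening from 0.0 (shut) to 1.0 (fully open); newtons is the grip in N (None keeps the last); returns when the fingers have stopped.
- bot.hold(seconds).
- bot.inverse_kinematics(position, orientation): joint angles nearest the present ones, or None.
- bot.read_camera(name): name is "side" or "top"; returns a dict with "pixels" (420x560x3 uint8, blue, green, red), "fx", "fy", "cx", "cy" (pixels), "R" (3x3) and "t" (3): a world point X has camera coordinates R X + t. Camera axes: x right, y down, z forward; pixel columns grow to the right and rows downward; lengths in m; the calibration is good to about 2 mm. A picture is of the moment at which its call begins. There is no depth.
A pose or a line that the arm cannot do raises bot.MotionError and nothing moves.
- bot.job_done(): hands the job in; it is judged then, once.
Readings, each from a call of its own:
- bot.current_clock(): time.
- bot.current_joints(): joint angles.
- bot.current_joint_vel(): joint speeds.
- bot.current_effort(): joint torques, N m.
- bot.current_ee_pos(): TCP position.
- bot.current_tool_rot(): TCP orientation.
- bot.current_contact_force(): force on the tool from outside, world axes, zero at the start.
- bot.current_ft_torque(): the same for the moment, N m.
- bot.current_opening(): opening from 0.0 (shut) to 1.0 (fully open).
- bot.current_grip_force(): force on a finger pad.
Only numpy, scipy, OpenCV 4.12 (cv2) and the standard library are available. Lean on these libraries where they do the work, as an engineer would, in place of code of your own. Each camera call takes 0.05 s, during which the arm holds its last target. There are 200 camera calls.

## Working session

There is one attempt and no reset: what is moved stays moved. The work goes in short steps, each a Python script; the robot and the scene stay as the last script left them, time stands still between calls to the robot, and variables do not carry over. Pictures are saved under pics/ and viewed, at most 10 in all, crops included, and the job is handed in when it is done.

```bash
ls; mkdir -p pics
python3 - <<'E'
from workcell import bot
import cv2, numpy as np
for n in ("top","side"):
    c=bot.read_camera(n); cv2.imwrite(f"pics/{n}0.png",cv2.resize(c["pixels"],(784,588),interpolation=cv2.INTER_CUBIC))
    R=c["R"];t=c["t"]; print(n,c["fx"],c["cx"],c["cy"],"cam at",-np.array(R).T@t, np.array(R)[2])
print(bot.current_clock(),bot.current_tool_rot())
E
```

```text
pics
top 483.8233876525121 283.75674081407817 207.36033134188133 cam at [ 0.27840566 -0.01566101  1.56284853] [ 0.16635786 -0.0023558  -0.98606263]
side 394.6943264960493 274.3363082247161 200.59413954329534 cam at [0.43255917 0.67789846 0.79680415] [ 0.07359663 -0.69153437 -0.71858455]
0.1 [-3.07195939e+00 -6.49564697e-01 -1.81086114e-06]
```

View pics/top0.png

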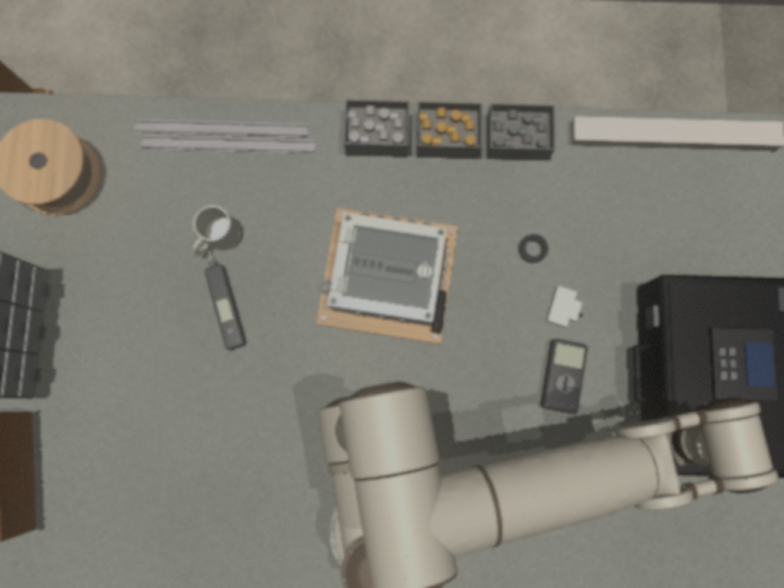

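View pics/side0.png

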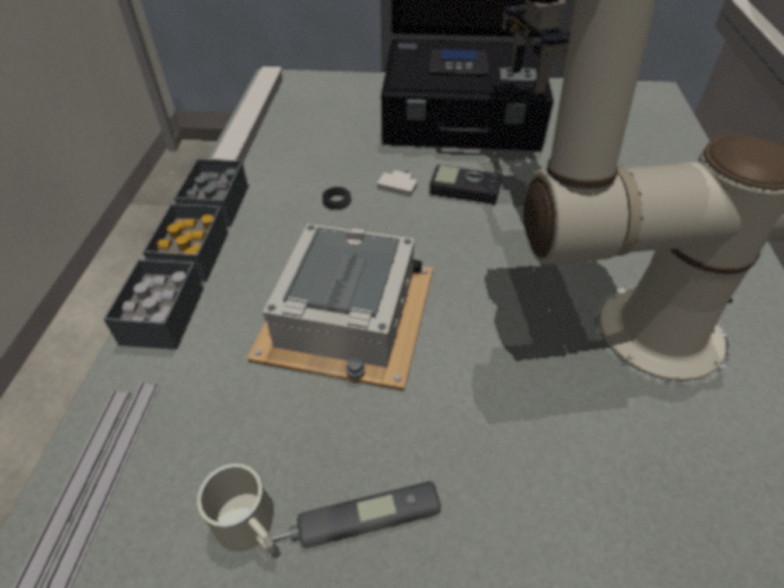

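The top view shows the box at about (390,270) of 784, turned slightly clockwise, with the knob at (425,270). The wide handle is at about (398,269) on the latch side, and the screwdriver lies at (438,312). The side view shows the knob at (355,237). Next I'll enlarge a crop for accuracy.

Run:
```python
from workcell import bot
import cv2
c=bot.read_camera("top")["pixels"][140:250,220:335]
cv2.imwrite("pics/topc.png",cv2.resize(c,None,fx=5.4,fy=5.4,interpolation=cv2.INTER_CUBIC))
c=bot.read_camera("side")["pixels"][150:280,170:320]
cv2.imwrite("pics/sidec.png",cv2.resize(c,None,fx=4.5,fy=4.5,interpolation=cv2.INTER_CUBIC))
```

```text
(no output)
```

View pics/topc.png

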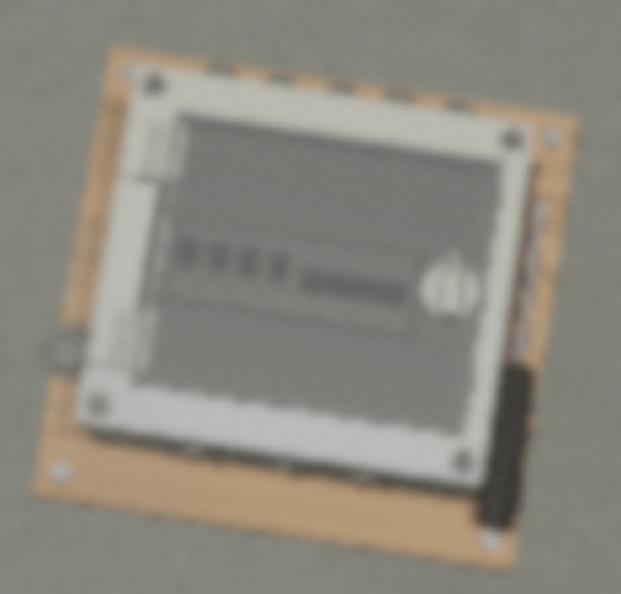

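View pics/sidec.png

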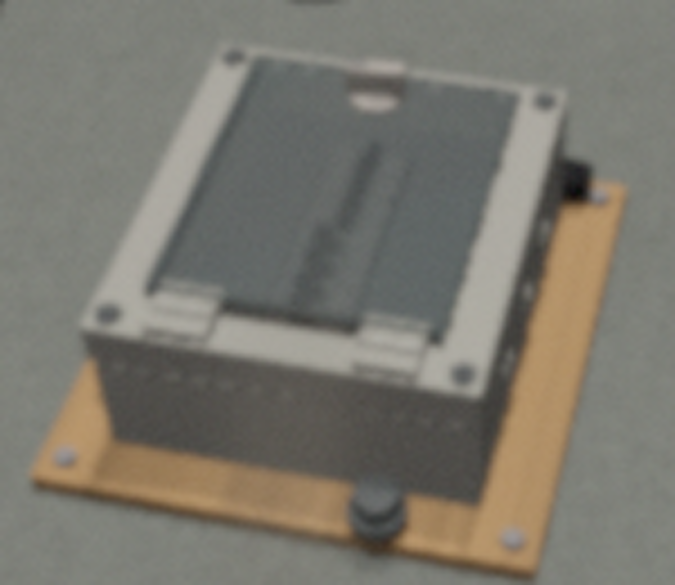

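Top crop: main handle at (300–405, 288), so main_switch is at y=-27 and the breakers are on the hinge side. The knob is at (450,287), and the box corners are clear in both crops. I'll fit the pose from these corners and check IK for the whole plan.

```bash
cat > h.py <<'E'
from workcell import bot
import numpy as np, json, os
from scipy.spatial.transform import Rotation as Ro
if os.path.exists("pose.json"): X0,Y0,PSI=json.load(open("pose.json"))
def W(p):  # box -> world
    return Ro.from_euler('z',PSI).apply(p)+[X0,Y0,0]
def down(a,tilt=0):
    """tool down, tool-y along box direction a (rad from box x); tilt: turned with door about box x (axis -x lifts free edge)"""
    y=np.array([np.cos(a),np.sin(a),0]); z=np.array([0,0,-1.]); x=np.cross(y,z)
    R=Ro.from_matrix(np.c_[x,y,z])
    return (Ro.from_euler('z',PSI)*Ro.from_rotvec([-tilt,0,0])*R).as_rotvec()
def doorpt(th,y,z):  # door-frame point (hinge y,z) -> world at door angle th
    return W(Ro.from_rotvec([-th,0,0]).apply([0,y,z])+[0,.096,.113])
E
python3 - <<'E'
from workcell import bot
import numpy as np, json, cv2
from scipy.optimize import least_squares
from scipy.spatial.transform import Rotation as Ro
cam={n:bot.read_camera(n) for n in("top","side")}
B=lambda sx,sy:(sx*.14,sy*.145,.012); M=lambda sx,sy:(sx*.105,sy*.115,.110)
K=(0,.096-.178,.138)
D=[("top",(110,48),B(1,1)),("top",(578,117),B(1,-1)),("top",(515,565),B(-1,-1)),("top",(33,492),B(-1,1)),
("top",(133,67),M(1,1)),("top",(530,127),M(1,-1)),("top",(483,487),M(-1,-1)),("top",(78,428),M(-1,1)),("top",(450,287),K),
("side",(32,485),B(1,1)),("side",(535,572),B(-1,1)),("side",(627,190),B(-1,-1)),
("side",(222,45),M(1,-1)),("side",(565,92),M(-1,-1)),("side",(80,328),M(1,1)),("side",(487,395),M(-1,1)),("side",(377,72),(0,.096-.178,.138))]
S={"top":(5.4,220,140),"side":(4.5,170,150)}
def res(p):
    o=[]
    for n,uv,X in D:
        f,a,b=S[n]; u=(uv[0]+.5)/f-.5+a; v=(uv[1]+.5)/f-.5+b
        c=cam[n]; q=np.array(c["R"])@(Ro.from_euler('z',p[2]).apply(X)+[p[0],p[1],0])+c["t"]
        o+=[c["fx"]*q[0]/q[2]+c["cx"]-u, c["fy"]*q[1]/q[2]+c["cy"]-v]
    return np.array(o)
s=least_squares(res,[.45,0,-.15],loss='soft_l1'); print(s.x); print(res(s.x).reshape(-1,2).round(1).tolist())
json.dump(list(s.x),open("pose.json","w"))
import h
np.set_printoptions(precision=2,suppress=True)
for a0 in (np.pi/2,-np.pi/2):
    print("grip",a0,[h.bot.inverse_kinematics(h.W([0,-.082,.124]),h.down(a0+d)) for d in(0.1,.8,1.57)])
    for th in (0,.4,.8,1.2,1.5,1.75): print(th,bot.inverse_kinematics(h.doorpt(th,-.178,.003+.008),h.down(a0+1.57,th)))
    print("push",bot.inverse_kinematics(h.W([-.03,-.027,.097]),h.down(a0)))
E
```

```text
[ 0.57628317  0.00460872 -0.12296569]
[[-0.1, 0.3], [-0.2, 0.3], [-0.2, 1.0], [-0.1, 1.1], [0.7, -0.0], [0.6, -0.4], [-0.2, -0.4], [-0.3, -0.7], [0.4, -0.4], [-0.1, -0.9], [0.8, 0.0], [-0.3, -0.6], [-0.1, 0.4], [0.4, 0.4], [0.4, 0.9], [-0.8, 0.7], [-0.5, -0.5]]
grip 1.5707963267948966 [array([-0.35,  0.23,  1.7 ,  0.  ,  1.21, -1.89]), array([-0.35,  0.23,  1.7 , -0.  ,  1.21, -2.59]), array([-0.35,  0.23,  1.7 ,  0.  ,  1.21,  2.92])]
0 [-0.35  0.23  1.7   0.    1.21  2.92]
0.4 None
0.8 [ 0.15  0.37  1.47 -0.76  1.57 -2.76]
1.2 [ 0.34  0.61  1.29 -1.05  1.85 -2.65]
1.5 [ 0.43  0.83  1.14 -1.27  2.04 -2.65]
1.75 None
push [-0.26  0.2   1.79 -0.    1.15 -1.7 ]
grip -1.5707963267948966 [array([-0.35,  0.23,  1.7 , -0.  ,  1.21,  1.25]), array([-0.35,  0.23,  1.7 , -0.  ,  1.21,  0.55]), array([-0.35,  0.23,  1.7 ,  0.  ,  1.21, -0.22])]
0 [-0.35  0.23  1.7   0.    1.21 -0.22]
0.4 [-0.09  0.23  1.61 -0.41  1.33  0.14]
0.8 [ 0.15  0.37  1.47 -0.76  1.57  0.38]
1.2 [ 0.34  0.61  1.29 -1.05  1.85  0.49]
1.5 [ 0.43  0.83  1.14 -1.27  2.04  0.49]
1.75 None
push [-0.26  0.2   1.79  0.    1.15  1.44]
```

The fit is good, with residuals around 0.5 px: box at (0.576, 0.005), yaw -0.123. The whole swing is reachable with grip a0 = -π/2 if the tool tilts a bit less than the door. I'll grip and turn the latch.

Run:
```python
from h import *
import cv2
a=-np.pi/2
bot.set_gripper(0.5)
bot.goto(W([0,-.082,.22]),down(a+.1))
bot.line_to(W([0,-.082,.116+.009]),max_speed=.1)
print(bot.current_ee_pos(),W([0,-.082,.125]),bot.current_contact_force())
bot.set_gripper(0,15)
print("open mm",bot.current_opening()*92,bot.current_grip_force(),bot.current_contact_force())
for d in (.4,.8,1.2,1.58):
    bot.goto(W([0,-.082,.125]),down(a+d)); print(d,bot.current_contact_force(),bot.current_ft_torque())
print(bot.current_clock(),bot.current_opening()*92)
c=bot.read_camera("side")["pixels"][110:270,150:350]
cv2.imwrite("pics/s1.png",cv2.resize(c,None,fx=3.5,fy=3.5,interpolation=cv2.INTER_CUBIC))
```

```text
[ 0.56688457 -0.07701855  0.12590475] [ 0.56622538 -0.07677211  0.125     ] [ 0.60968135  0.00699059 -0.14222108]
open mm 9.633716385758017 14.952665716409683 [-0.25130117  1.87872389  0.08713376]
0.4 [-0.33831213  1.92486078  0.54632586] [0.30845512 0.05385651 0.09207383]
0.8 [0.51009771 2.38028383 0.73378224] [0.48818318 0.05497326 0.08024936]
1.2 [-0.53264652  3.18443383  1.76859379] [0.52833671 0.06034097 0.09965005]
1.58 [0.26491676 3.59727998 3.37709972] [ 0.60997198 -0.02074888 -0.09952953]
6.6333 9.301396953988693
```

View pics/s1.png

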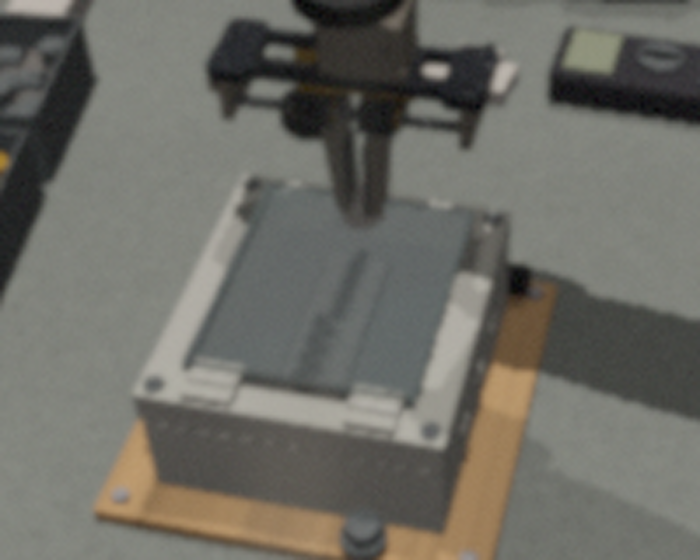

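The fingers hold the bar at (360,215) of the crop, turned to the hinge direction, with width 9.3 mm and the stop felt. Next I'll swing the door in the grip.

Run:
```python
from h import *
import cv2
a=-np.pi/2
for th in np.arange(.1,1.751,.11):
    bot.line_to(doorpt(th,-.178,.0125),down(a+1.575,.75*th),max_speed=.12)
    f=bot.current_contact_force(); print(round(th,2),f.round(1) if hasattr(f,'round') else f, round(bot.current_opening()*92,1))
    if np.linalg.norm(f)>35: print("stop");break
print(bot.current_clock(),bot.current_joints())
c=bot.read_camera("side")["pixels"]; cv2.imwrite("pics/s2.png",c)
```

```text
0.1 [ 0.3  2.4 -0.4] 9.9
0.21 [ 1.1  3.1 -1.6] 10.1
0.32 [ 1.4  2.7 -1.5] 9.9
0.43 [ 1.   3.5 -2.4] 10.3
0.54 [ 2.3  4.4 -3.5] 9.7
0.65 [ 3.1  3.9 -2.9] 10.0
0.76 [ 3.  4. -5.] 9.7
0.87 [ 4.9  2.4 -4.2] 9.5
0.98 [ 4.7  2.6 -4.2] 9.8
1.09 [ 5.3  1.9 -5.2] 9.8
1.2 [ 5.6  0.6 -4.3] 9.7
1.31 [ 6.1  0.7 -4.2] 9.8
1.42 [ 5.2  0.4 -3.5] 9.6
1.53 [ 5.3 -1.2 -2.6] 9.9
1.64 [ 6.8 -0.  -2.4] 10.0
1.75 [ 6.2 -0.  -2.3] 9.7
11.7333 [ 0.46504033  0.82427882  1.03051994 -1.11490363  2.02966707  0.46839358]
```

View pics/s2.png

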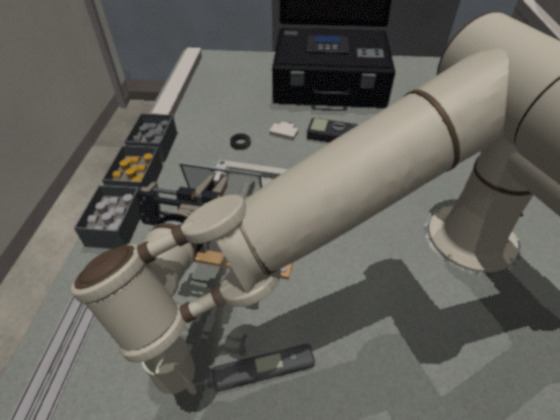

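The door stands open with the tool on its +y side at (190,190). I'll release, back off along the tool axis, rise over the door and look.

Run:
```python
from h import *
import cv2
a=-np.pi/2
bot.set_gripper(.4)
p=np.array(bot.current_ee_pos()); r=Ro.from_rotvec(bot.current_tool_rot())
for d in (.1,.08,.06):
    try: bot.line_to(p-r.as_matrix()[:,2]*d,max_speed=.12); break
    except bot.MotionError as e: print(d,e)
print(bot.current_ee_pos(),bot.current_contact_force())
q=np.array(bot.current_ee_pos())
for up in (.2,.15,.1):
    try: bot.line_to(q+[0,0,up],down(a+1.575,1.0),max_speed=.2); break
    except bot.MotionError as e: print(up,e)
print(bot.current_ee_pos())
bot.goto(W([-.03,.05,.45]),down(a+1.575,.5))
bot.goto(W([-.035,-.06,.35]),down(a))
print(bot.current_ee_pos(),bot.current_clock(), W([-.035,-.027,.097]))
for n,(u,v,w,h_) in {"top":(140,250,215,335),"side":(90,280,150,370)}.items():
    c=bot.read_camera(n)["pixels"][u:v,w:h_]; s=(560/c.shape[0] if n=="top" else 3)
    cv2.imwrite(f"pics/{n}3.png",cv2.resize(c,None,fx=s,fy=s,interpolation=cv2.INTER_CUBIC))
```

```text
[0.60520283 0.23919696 0.31130641] [ 0.18711382 -1.30562086 -0.59109063]
[0.60515063 0.23913786 0.51091139]
[ 0.53482392 -0.04996051  0.35005137] 16.5 [ 0.53823574 -0.01789444  0.097     ]
```

View pics/side3.png

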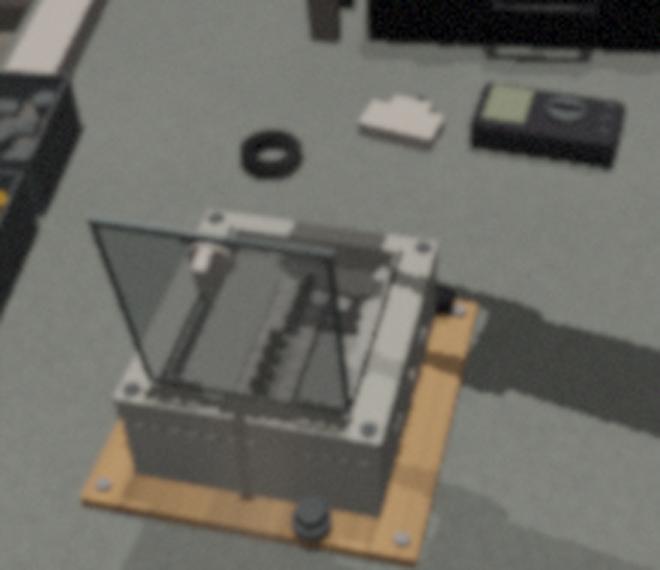

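The door leans back with its top edge from (95,222) to (330,252), the knob bar points at the hinge, and the gland is in place. I'll check the door angle by projection, then push the main handle under force watch.

Run:
```python
from h import *
import cv2
c=bot.read_camera("side")
for th in (1.6,1.7,1.75,1.8):
    o=[]
    for x in (.08,-.08):
        q=np.array(c["R"])@(doorpt(th,-.198,0)+Ro.from_euler('z',PSI).apply([x,0,0]))+c["t"]; o.append(((c["fx"]*q[0]/q[2]+c["cx"]-150)*3,(c["fy"]*q[1]/q[2]+c["cy"]-90)*3))
    print(th,np.round(o))
bot.set_gripper(0)
bot.goto(W([-.042,-.027,.2]),down(-np.pi/2))
bot.line_to(W([-.042,-.027,.098]),max_speed=.08)
ex=Ro.from_euler('z',PSI).apply([1,0,0])
print(bot.current_contact_force())
for x in np.arange(-.036,.0001,.002):
    bot.line_to(W([x,-.027,.098]),max_speed=.03)
    f=np.dot(bot.current_contact_force(),ex); print(round(x,3),round(f,1),end="; ")
    if f<-22: break
print(bot.current_ee_pos(),bot.current_clock())
```

```text
1.6 [[105. 189.]
 [344. 221.]]
1.7 [[ 94. 210.]
 [337. 243.]]
1.75 [[ 88. 221.]
 [333. 256.]]
1.8 [[ 83. 234.]
 [330. 269.]]
[1.0735457  0.40673425 0.35066329]
-0.036 0.7; -0.034 -0.6; -0.032 -0.5; -0.03 -0.4; -0.028 -0.6; -0.026 0.1; -0.024 -0.3; -0.022 -0.0; -0.02 -0.8; -0.018 -5.6; -0.016 -9.7; -0.014 -7.2; -0.012 -6.0; -0.01 -6.9; -0.008 -6.5; -0.006 -9.3; -0.004 -15.8; -0.002 -22.1; [ 0.56547628 -0.0210904   0.09801447] 23.9917
```

Door angle is about 1.74. The handle moved over about 12 mm and then the force ramped up, so the stop was reached. I'll retreat and look.

Run:
```python
from h import *
import cv2
bot.line_to(W([-.03,-.027,.098]),max_speed=.08)
bot.line_to(W([-.03,-.027,.25]),max_speed=.15)
bot.goto([.4,-.3,.35],bot.current_tool_rot())
a=bot.read_camera("side")["pixels"][90:280,150:350]; b=bot.read_camera("top")["pixels"][140:250,220:335]
a=cv2.resize(a,(400,380),interpolation=3); b=cv2.resize(b,(397,380),interpolation=3)
cv2.imwrite("pics/f.png",np.hstack([a,b])); print(bot.current_clock(),bot.current_contact_force())
```

```text
27.0167 [-0.43782044  0.35866734  0.05977834]
```

View pics/f.png

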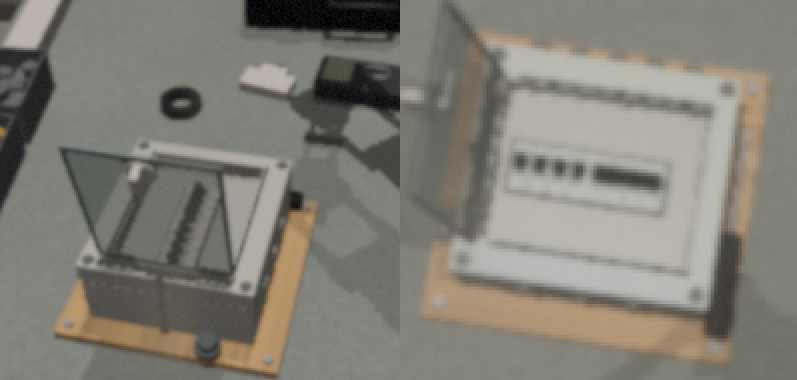

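In the top view the main handle at (628,178) is now in line with the breaker handles at (515–580,165), all leaning towards the glands. The door is open at (440,120), and the gland and screwdriver are in place. I'll hand it in.

```bash
python3 -c "
from workcell import bot
print(bot.job_done())"
```

```text
the job is handed in; nothing more can be done
None
```

The job is handed in at about 27 s of the 58 s allowed, verdict not shown: latch released, door open at about 1.74 rad, main switch on, the four breakers still on, and the tools and parts I could see in the last pictures not moved (mug and voltage tester were out of frame).

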